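# Put the test meter on its sloping charging dock and switch the dock on

## Robot

A 6-joint arm with a two-finger parallel gripper is mounted at the origin on the work surface. World frame = base frame: x ahead of the robot, y to its left, z up, the work surface at z = 0. Lengths are in mm, angles in rad, forces in N, time in s.
With the tool pointing down it reaches from about 275 to 1000 mm from the base axis. Payload 8.4 kg.
Tool frame: the origin (TCP) lies at the very end of the fingers, on their centre line; the grasp point (between the pads) lies 19 mm behind it; z points along the fingers, y is the line along which they close (so a half turn about z gives the same grasp; the last joint's range is limited). The gripper opens to 85 mm and grips with 20 to 120 N. Pads are 22 mm wide; open, the fingers measure 114 mm over their backs; the gripper's body (76 mm by 85 mm) begins 54 mm behind the grasp point. The pads swing forward as they close: fully open they stand 13 mm farther back than shut.
Start: joints at [1.328, 0.353, 1.633, -0, 1.155, -0.002], TCP at [149.048, 606.97, 193.881] pointing down, gripper open.
Joint ranges: [-2.63, 2.63], [-0.92, 2.1], [0.06, 2.66], [-1.3, 4.44], [0, 2.69], [-3.02, 3.02]. Speed limits (rad/s): [2.22, 2.22, 2.79, 3.14, 3.14, 3.14].

## Interface

Orientations are given as [roll, pitch, yaw] about the fixed x, y, z axes, in that order (R = Rz(yaw) Ry(pitch) Rx(roll)).
In Python, from rig import telemetry, imaging, r gives the robot as it stands. The module is installed in compiled form; this text tells all that it offers.
- The arm moves only by the tool step_arm, never from a script. Its argument "moves" is a list of rows, each a list of 3 entries, a list of its own where there are three numbers: the turn, a rotation vector about the tool's x, y, z scaled (see below), then the shift along the tool's x, y, z scaled (see below), then the opening, from -1 (shut) to 1 (fully open). A call has 1 to 8 rows; each row is the pose to reach, as a shift and turn from the pose commanded when the call began, along the tool's axes at that moment; what a row does not reach only later rows make up. The controller multiplies each number of a shift by 200 mm and each number of a turn by 45 degrees. A row lasts 1/10 s, in which the tool goes at most 50 mm and 8.59 degrees, less where a joint would pass 70% of its speed; a pose out of reach is approached as far as the arm can. A call with a number of a shift or a turn outside -1 to 1 is refused whole. A call with a gripper value outside its range is refused whole. The fingers move at their own pace and stop on an object; "squeeze" is the grip in N (left out, the last holds). Time passes only in rows, so rows that repeat a pose let the fingers close. It gives the time, the measured TCP pose, the force, the opening and the grip force at its end, in the units of the state.
- telemetry.sense(): the state, without advancing time (a new reading comes with each control period).
- imaging.grab_frame(name): name is "scene" or "top"; returns the picture (384x512x3 uint8, red, green, blue); there is no depth.
- imaging.calibration(name): a dict with "fx", "fy", "cx", "cy" (pixels), "cam_to_world" (4x4, takes a point from camera to world coordinates). Camera axes: x right, y up, looking along -z (the intrinsics and any distortion apply to the point x, -y, -z); pixel columns grow to the right and rows downward; lengths in mm; the calibration is good to about 2 mm. A picture is of the moment at which its call begins. calibration takes no time and is no camera call.
- r.sign_off(): hands the job in; it is judged then, once.
Trained networks look in the newest picture that a camera, given by its name, has taken for a name from the list of things; names that differ only in an ending like _2 or _b are one class to them, and where a whole thing is asked for, a point or a joint stands for the part that bears it (a point fixed in the world has none). Each returns a list of dicts, best first, with "conf" (0 to 1); they miss things now and then, are a little off and sometimes report something else, mostly with a low value. They report only what shows in the picture. A call takes as long as a camera call. They do not tell look-alikes from the thing itself.
- imaging.recognise(camera, name): "extent" ([left, top, width, height] in pixels, round what is visible of it).
- imaging.mark_of(camera, name): "xy" ([column, row] in pixels: a listed point, or the origin of a listed thing).
The state is a dict: "clock": time; "qpos": joint angles; "qvel": joint speeds; "joint_efforts": joint torques, N m; "eef_pos": TCP position; "tcp_rot": TCP orientation; "contact_force": force on the tool from outside, world axes, zero at the start; "wrist_torque": the same for the moment, N m; "opening": opening from 0.0 (shut) to 1.0 (fully open); "grasp_force": force on a finger pad.
Only numpy, scipy, OpenCV 4.12 (cv2) and the standard library are available. Lean on these libraries where they do the work, as an engineer would, in place of code of your own. Each camera call takes 0.05 s, during which the arm holds its last target. There are 200 camera calls.

## Task

Set the hand-held test meter down on the narrow sloping rest of the charging dock: on its back, display end up the slope, straight and centred along the bar, with its foot end down against the lip; place it, do not drop it, and let go. Then push the lever of the switch box fully over from off (leaning towards the robot) to on (leaning away). Leave the other things on the bench where they are.

Things in the scene. Friction and masses are not known exactly. Their poses are not given: they have to be found in the camera images.
- meter: hand-held grey test meter with black rubber ends: block 160 long (x) x 56 wide (y) x 34 mm thick (z), about 0.35 kg, lying on its back. Display at its head end (+x); round black selector dial (38 mm across, 6 mm proud of the face) nearer its foot end (-x). Origin: centre of its underside (back); z points out of its face
- meter_foot (a point): middle of the lower edge of the meter's foot end: 80 mm from its origin along -x, on the underside
- meter_head (a point): the same at its head (display) end: 80 mm from its origin along +x, on the underside
- rest: charging dock's sloping aluminium rest: bar 130 x 40 x 10 mm on a column over a black foot plate (150 x 100 x 12 mm). Slopes 25 degrees, low end towards the robot. Origin: on its upper face, centre line, low end where it meets the lip, 75 mm above the table. x up the slope, y across, z out of the face. Lip across the low end: 50 wide, 8 thick, 14 mm above the face.
- switch_box: the dock's grey switch box, 130 (x) x 90 (y) x 45 mm, carrying in the middle of its top a dark block 70 x 50 x 25 mm with the lever. Origin: centre of its underside. x is the way the lever swings: -x off (towards the robot), +x on (away from it)
- lever (a joint): switch lever angle, rad: 0 off, leaning 29 degrees to the box's -x; 1.0 on, leaning 29 degrees to +x (end stops). Pivot along the box's y, above the box's origin, 67 mm over the table; a 10 mm steel rod carries a black ball of 26 mm, centred 80 mm from the pivot. Stays where it is left; moves with about 1 N at the ball
- lever_tip (a point): centre of the lever's ball
- lens: black camera lens standing on end, 66 mm across, 85 mm tall. Origin: centre of its underside. Only to be left alone
- reel: white empty reel standing flat, 64 mm across, 46 mm tall. Origin: centre of its underside. Only to be left alone
- wash_bottle: white plastic bottle, 66 mm across, 170 mm tall. Origin: centre of its underside. Only to be left alone
- swab_cup: card cup holding wooden swabs, 76 mm across, 150 mm tall. Origin: centre of its underside. Only to be left alone
- camera_body: black camera body without a lens, 135 x 60 x 101 mm, standing upright. Origin: centre of its underside. Only to be left alone
- part_carton: cardboard carton 100 x 75 x 55 mm. Origin: centre of its underside. Only to be left alone
- screwdriver: screwdriver lying flat. Origin: the middle of it. Only to be left alone
There are look-alikes about, which are no part of the job. There is more than one size of the meter; the one meant has the size given above.

How it is judged:
By the outcome, as a careful person would: the job done as asked, in the order asked, and still so for the second after the job is handed in, with the robot touching nothing.
It also fails if it takes over 48 s, if anything falls off the work surface, if the arm or the gripper's body presses on something with over 40 N, if the wrist force passes 120 N, or if a joint passes its speed limit or range.

## Working session

There is one attempt and no reset: what is moved stays moved. The work goes in short steps, Python scripts to look and compute and a tool call to move; the robot and the scene stay as the last step left them, time stands still between calls to the robot, and variables do not carry over. Pictures are saved under pics/ and viewed, at most 10 in all, crops included, and the job is handed in when it is done.

Besides the shell and the picture viewer there is one more tool, called after "Emit:" by a JSON object that holds its "method" and its "body", one argument or row to a line. step_arm: Moves the arm, as the interface text tells. Its arguments: {"type":"object","properties":{"moves":{"type":"array"},"squeeze":{"type":"number"}},"required":["moves"]}

```bash
mkdir -p pics
python3 - <<'E'
from rig import telemetry, imaging, r
import cv2, numpy as np
np.set_printoptions(precision=3,suppress=True)
for c in ("scene","top"):
    f=imaging.grab_frame(c); cv2.imwrite(f"pics/{c}0.png",f[:,:,::-1])
    k=imaging.calibration(c); print(c,k)
    for n in ("meter","meter_foot","meter_head","rest","switch_box","lever_tip"):
        print(n,[(np.round(d["xy"],1).tolist(),round(d["conf"],2)) for d in imaging.mark_of(c,n)])
    print([(np.round(d["extent"]).tolist(),round(d["conf"],2)) for d in imaging.recognise(c,"meter")])
print(telemetry.sense())
E
```

```text
scene {'fx': 441.30043274621966, 'fy': 441.30043274621966, 'cx': 248.88842708461786, 'cy': 189.7267897263714, 'cam_to_world': array([[  -0.438,   -0.763,    0.476, 1188.784],
       [   0.899,   -0.368,    0.237,  352.242],
       [  -0.006,    0.532,    0.847, 1342.167],
       [   0.   ,    0.   ,    0.   ,    1.   ]])}
meter [([233.5, 213.4], 0.78), ([180.5, 118.8], 0.77), ([373.9, 198.1], 0.74)]
meter_foot [([380.4, 175.8], 0.97), ([250.1, 198.7], 0.61), ([174.2, 141.2], 0.59), ([379.6, 261.2], 0.47)]
meter_head [([219.3, 230.3], 0.74), ([370.3, 224.4], 0.66)]
rest []
switch_box [([321.2, 252.6], 0.77)]
lever_tip [([326.1, 228.0], 0.56)]
[([361.0, 167.0, 31.0, 60.0], 0.82), ([214.0, 191.0, 42.0, 41.0], 0.79), ([168.0, 92.0, 24.0, 48.0], 0.62)]
top {'fx': 346.95320187274336, 'fy': 346.95320187274336, 'cx': 248.3793016768807, 'cy': 190.35620805508498, 'cam_to_world': array([[   0.016,    0.983,   -0.181,  288.316],
       [  -1.   ,    0.019,    0.016,    3.77 ],
       [   0.019,    0.18 ,    0.983, 1280.039],
       [   0.   ,    0.   ,    0.   ,    1.   ]])}
meter [([135.1, 257.
[... 273 characters left out ...]
, ([158.0, 178.1], 0.4)]
rest [([332.0, 199.5], 0.93)]
switch_box [([165.3, 179.9], 0.95)]
lever_tip [([155.4, 178.8], 0.47)]
[([120.0, 228.0, 28.0, 63.0], 0.88), ([240.0, 166.0, 20.0, 40.0], 0.65), ([337.0, 234.0, 43.0, 62.0], 0.55)]
{'clock': 0.8, 'qpos': array([ 1.328,  0.353,  1.633,  0.   ,  1.155, -0.002]), 'qvel': array([ 0.   , -0.001,  0.001,  0.001, -0.001,  0.   ]), 'joint_efforts': array([  0.001, -60.51 , -34.244,   0.   ,   0.001,  -0.   ]), 'eef_pos': array([149.05 , 606.973, 193.885]), 'tcp_rot': array([ 3.142, -0.   ,  2.901]), 'contact_force': array([-0.26 ,  0.06 ,  0.349]), 'wrist_torque': array([-0.027,  0.019, -0.041]), 'grasp_force': 0.0, 'opening': 1.0016346149682287}
```

Run:
```python
import cv2
a=cv2.imread("pics/top0.png")
cv2.imwrite("pics/t.png",cv2.resize(a,(800,600),interpolation=cv2.INTER_CUBIC))
a=cv2.imread("pics/scene0.png")
cv2.imwrite("pics/s.png",cv2.resize(a,(800,600),interpolation=cv2.INTER_CUBIC))
```

```text
(no output)
```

View pics/t.png

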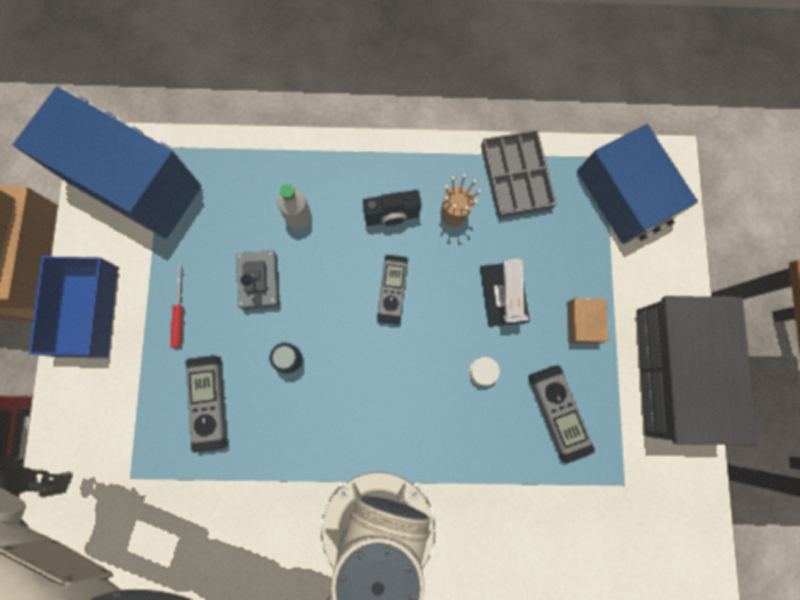

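View pics/s.png

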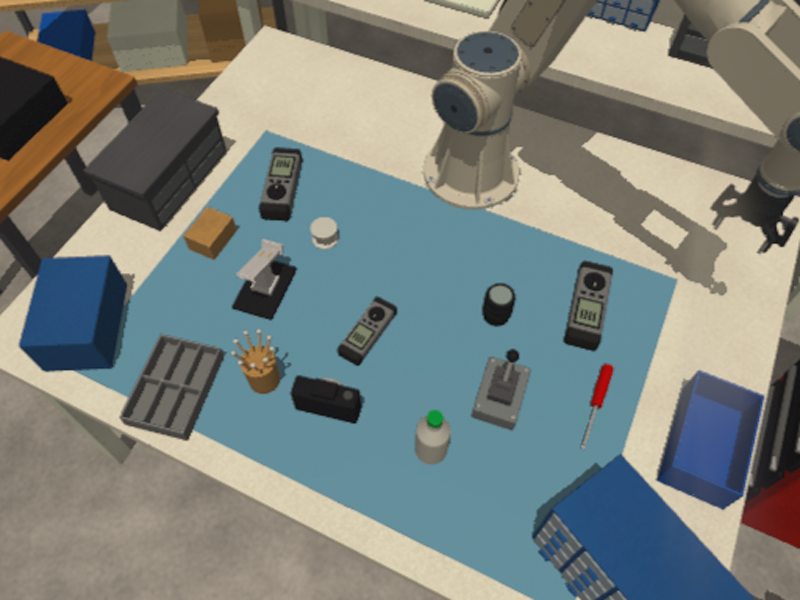

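```bash
cat > h.py <<'E'
import numpy as np, cv2
from scipy.spatial.transform import Rotation as R
from rig import telemetry, imaging, r
np.set_printoptions(precision=2,suppress=True)
K={c:imaging.calibration(c) for c in("scene","top")}
def proj(c,P):
    k=K[c];T=np.linalg.inv(k["cam_to_world"]);p=np.atleast_2d(P)@T[:3,:3].T+T[:3,3]
    return np.c_[k["cx"]-k["fx"]*p[:,0]/p[:,2],k["cy"]+k["fy"]*p[:,1]/p[:,2]]
def world(c,uv,z):
    k=K[c];u,v=uv;M=k["cam_to_world"]
    d=M[:3,:3]@np.array([(u-k["cx"])/k["fx"],-(v-k["cy"])/k["fy"],-1]);o=M[:3,3]
    return o+d*(z-o[2])/d[2]
E
python3 - <<'E'
from h import *
# size check from the top view (corners estimated in 800x600 picture), face z=34
for n,c in dict(mid=[(384,256),(407,258),(401,324),(377,321)],left=[(187,359),(220,356),(228,448),(193,451)],right=[(530,374),(560,366),(593,453),(563,461)]).items():
    W=[world("top",np.array(p)/1.5625,34)[:2] for p in c]
    print(n,[round(float(np.linalg.norm(W[i]-W[(i+1)%4]))) for i in range(4)],np.mean(W,0))
# composite crop, 6x
out=np.zeros((600,800,3),np.uint8)
for i,(c,u,v) in enumerate([("top",251,185),("top",324,187),("top",163,180),("scene",235,212),("scene",170,178),("scene",322,246)]):
    f=cv2.imread(f"pics/{c}0.png"); w,h=44,50
    a=cv2.resize(f[v-h//2:v+h//2,u-w//2:u+w//2],(264,300),interpolation=cv2.INTER_CUBIC)
    y,x=(i//3)*300,(i%3)*266; out[y:y+300,x:x+264]=a
cv2.imwrite("pics/c1.png",out)
E
```

```text
mid [55, 158, 56, 156] [536.63 -25.5 ]
left [75, 205, 77, 204] [269.09 386.45]
right [72, 203, 71, 203] [ 259.29 -412.12]
```

View pics/c1.png

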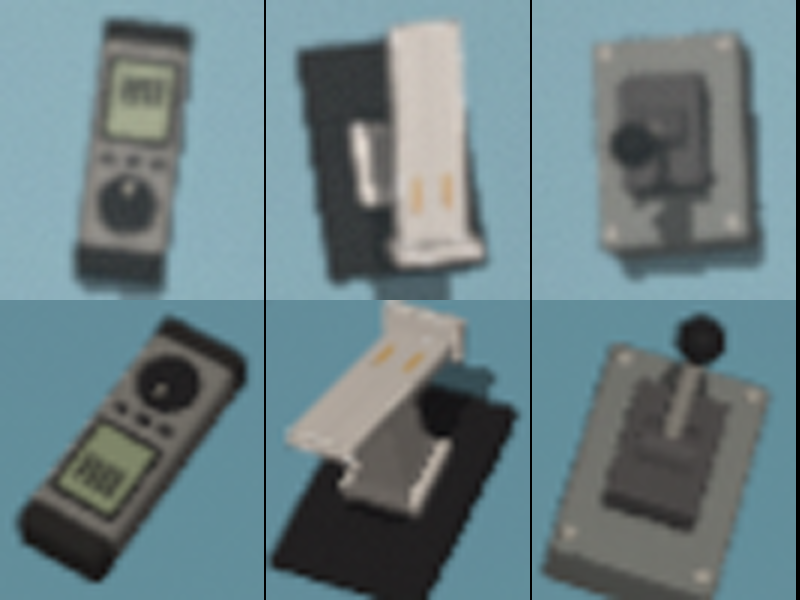

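```bash
cat > fit.py <<'E'
from h import *
from scipy.optimize import minimize, least_squares
S=4
def box(lx,ly,z0,z1,cx=0):
    return np.array([[cx+a*lx/2,b*ly/2,z] for a in(-1,1) for b in(-1,1) for z in(z0,z1)])
def pose(p,P,z=0): return R.from_euler("z",p[2]).apply(P)+[p[0],p[1],z]
def ball(c,rad):
    t=np.linspace(0,2*np.pi,24);return np.concatenate([np.c_[np.cos(t),np.sin(t),0*t],np.c_[0*t,np.cos(t),np.sin(t)],np.c_[np.cos(t),0*t,np.sin(t)]])*rad+c
an=np.radians(29);tip=np.array([-80*np.sin(an),0,67+80*np.cos(an)])
rod=np.concatenate([ball([0,0,67],5),ball(tip,5)])
MET=[box(160,56,0,34)]
BOX=[box(130,90,0,45),box(70,50,45,70),ball(tip,13),rod]
def mask(c,win):
    f=imaging_f[c];u,v,w,h=win;a=cv2.resize(f[v:v+h,u:u+w],None,fx=S,fy=S,interpolation=cv2.INTER_CUBIC).astype(int)
    return ((a[...,0]-a[...,2])<32).astype(np.uint8)   # BGR: blue - red small -> not mat
imaging_f={c:cv2.imread(f"pics/{c}0.png") for c in K}
def render(c,win,parts,p):
    m=np.zeros((win[3]*S,win[2]*S),np.uint8)
    for P in parts:
        q=(proj(c,pose(p,P))-win[:2]+.5)*S-.5
        cv2.fillConvexPoly(m,np.round(cv2.convexHull(q.astype(np.float32))*16).astype(np.int32),1,shift=4)
    return m
def fit(parts,wins,p0):
    M={c:mask(c,w) for c,w in wins.items()}
    def cost(p,vv=wins):
        return sum((render(c,wins[c],parts,p)^M[c]).sum() for c in vv)/S/S
    res=None
    for vv in (("top",),("scene",),("top","scene")):
        sx=np.array([[0,0,0],[8,0,0],[0,8,0],[0,0,.1]])
        res=minimize(cost,p0,args=(vv,),method="Nelder-Mead",options=dict(initial_simplex=np.array(p0)+sx,xatol=.05,fatol=.02))
        res=minimize(cost,res.x,args=(vv,),method="Nelder-Mead",options=dict(initial_simplex=res.x+sx/2,xatol=.05,fatol=.02))
        print(vv,res.x,res.fun,[M[c].sum()/16 for c in vv])
    return res.x
E
python3 - <<'E'
from fit import *
print("meter");m=fit(MET,{"top":(232,158,38,58),"scene":(210,186,48,50)},[536,-25,-.1])
b0=world("top",(165.3,179.9),0)
print("box");b=fit(BOX,{"top":(146,154,38,52),"scene":(298,218,46,60)},[b0[0],b0[1],0.05])
L=np.array
# rest: point, camera, pixel
G=[([130/1,20,0],"top",(122,27)),([130,-20,0],"top",(196,20)),([0,25,14],"top",(128,248)),([0,-25,14],"top",(218,243)),([-8,25,14],"top",(131,264)),([-8,-25,14],"top",(220,262)),
   ([130,-20,0],"scene",(23,132)),([130,20,0],"scene",(86,155)),([-8,-25,14],"scene",(120,5)),([-8,25,14],"scene",(200,20))]
off={"top":(302,162),"scene":(148,153)}
def P(p,X): return R.from_euler("zy",[p[2],-np.radians(25)]).apply(X)+[p[0],p[1],75]
def res(p,sel): return np.concatenate([(proj(c,P(p,X))-((L(q)+.5)/6-.5+off[c]))[0] for X,c,q in G if c in sel])
q0=world("top",(332,199.5),75);print("rest net",q0)
for sel in (("top",),("scene",),("top","scene")):
    s=least_squares(res,[q0[0],q0[1],0],args=(sel,),x_scale=[1,1,.01],loss="soft_l1");print(sel,s.x,s.fun.round(1))
rp=s.x
out=np.zeros((600,800,3),np.uint8)
for i,(c,u,v) in enumerate([("top",251,185),("top",324,187),("top",163,180),("scene",235,212),("scene",170,178),("scene",322,246)]):
    w,h=44,50;a=cv2.resize(imaging_f[c][v-25:v+25,u-22:u+22],(264,300),interpolation=cv2.INTER_CUBIC)
    t=lambda W:np.round((proj(c,W)-[u-22,v-25]+.5)*6-.5).astype(int)
    if i%3==1: parts=[P(rp,x) for x in (box(130,40,-10,0,65),box(8,50,-10,14,-4))]
    else: parts=[pose(m,x) for x in MET] if i%3==0 else [pose(b,x) for x in BOX]
    for x in parts:
        if len(x)==8:
            for j in range(8):
                for k in (1,2,4):
                    if not j&k: cv2.line(a,*map(tuple,t(x[[j,j|k]]).tolist()),(0,0,255),1)
        else: cv2.polylines(a,[cv2.convexHull(t(x).astype(np.int32))],True,(0,255,255),1)
    y,x0=(i//3)*300,(i%3)*266; out[y:y+300,x0:x0+264]=a
cv2.imwrite("pics/c2.png",out)
E
```

```text
meter
('top',) [539.03 -24.72  -0.11] 25.875 [np.float64(706.25)]
('scene',) [542.95 -23.99  -0.09] 70.9375 [np.float64(793.8125)]
('top', 'scene') [540.76 -24.67  -0.1 ] 103.8125 [np.float64(706.25), np.float64(793.8125)]
box
('top',) [555.09 292.96   0.11] 57.5625 [np.float64(1045.125)]
('scene',) [559.14 293.93   0.11] 71.25 [np.float64(1245.625)]
('top', 'scene') [555.85 293.56   0.11] 140.5625 [np.float64(1045.125), np.float64(1245.625)]
rest net [ 482.64 -311.11   75.  ]
('top',) [ 474.69 -302.3     0.12] [ 0.5 -0.  -0.2  0.   0.5  0.6 -0.2  0.1  0.   0.1 -0.5 -0.9]
('scene',) [ 477.26 -302.37    0.13] [-0.3  0.2  0.3 -0.   0.2 -1.1 -0.2  0.5]
('top', 'scene') [ 475.57 -302.52    0.13] [ 0.2 -0.2 -0.5 -0.2  0.5  0.4 -0.2 -0.2  0.1 -0.1 -0.4 -1.2 -0.3 -0.3
  0.2 -0.5  0.4 -1.4  0.   0.2]
```

View pics/c2.png

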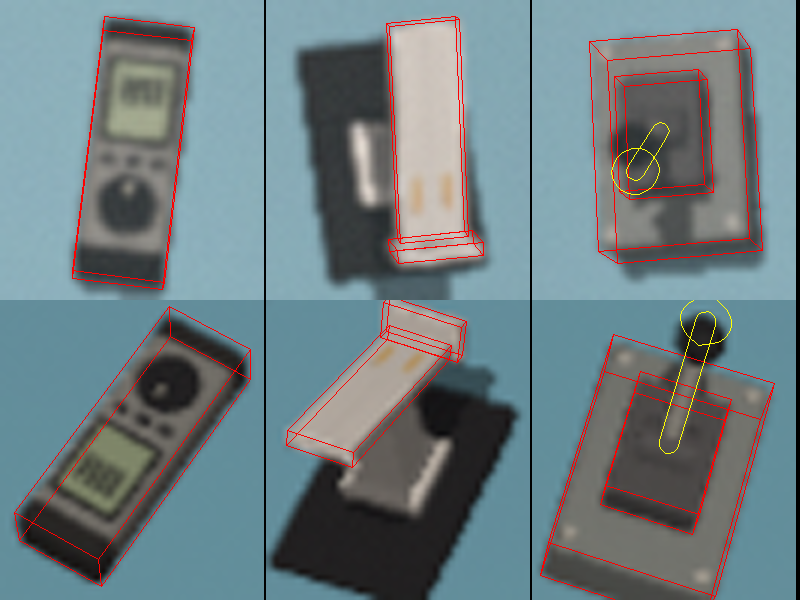

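Candidates in the top picture: the left meter at (133,258) measures about 205x75 mm, the right one at (359,265) about 203x72 mm, and the middle one at (250,185) about 158x56 mm. I choose the middle one. The close crop shows it flat on its back with the head pointing away from the robot. The overlay fits the meter, the rest and the box. The lever ball is at about (158,179) in the top picture, farther over than the model put it, so I'll triangulate it.

```bash
cat >> h.py <<'E'
def goal(pos,rot):
    s=telemetry.sense();R0=R.from_euler("xyz",s["tcp_rot"])
    print("t",s["clock"],"at",s["eef_pos"],s["tcp_rot"],"turn",((R0.inv()*rot).as_rotvec()/(np.pi/4)).round(3),"shift",(R0.inv().apply(np.array(pos)-s["eef_pos"])/200).round(3))
def meterR(yaw,tilt=0): # tool orientation for a meter at yaw, tilted up by tilt; tool x = -meter x
    return R.from_euler("zy",[yaw,-tilt])*R.from_euler("y",np.pi)
E
python3 - <<'E'
from h import *
from scipy.optimize import least_squares
pt={"top":(np.array([100,145])+.5)/6-.5+[141,155],"scene":(np.array([168,40])+.5)/6-.5+[300,221]}
s=least_squares(lambda X:np.concatenate([(proj(c,X)[0]-q) for c,q in pt.items()]),[520,290,140]);print(s.x,s.fun)
print(proj("top",s.x))
d=R.from_euler("z",-.11).apply(s.x-[555.8,293.5,67]);print(d,np.degrees(np.arctan2(d[0],d[2])))
goal([540,-25,120],meterR(-.105))
E
```

```text
[531.19 290.91 140.78] [ 0.02 -0.01  0.02 -0.  ]
[[157.27 178.74]]
[-24.75   0.12  73.78] -18.54074171941224
t 0.8 at [149.05 606.97 193.88] [ 3.14 -0.    2.9 ] turn [ 0.   -0.   -0.17] shift [-2.65 -2.6   0.37]
```

Emit:
{"method": "step_arm", "body": {
  "moves": [
    [[0,0,0],[-0.88,-0.87,0],1],
    [[0,0,0],[-0.88,-0.87,0],1],
    [[0,0,0],[-0.88,-0.87,0],1],
    [[0,0,0],[-0.88,-0.87,0],1],
    [[0,0,0],[-0.88,-0.87,0],1],
    [[0,0,0],[-0.88,-0.87,0],1]
  ]
}}

```text
clock: 1.4
eef_pos: [280.3, 391.7, 193.9]
tcp_rot: [-3.14, 0.001, 2.897]
contact_force: [-0.2, 0.9, 1.2]
opening: 0.999
grasp_force: 0.0
```

Emit:
{"method": "step_arm", "body": {
  "moves": [
    [[0,0,0],[-0.88,-0.87,0],1],
    [[0,0,0],[-0.88,-0.87,0],1],
    [[0,0,0],[-0.88,-0.87,0],1],
    [[0,0,0],[-0.88,-0.87,0],1],
    [[0,0,0],[-0.88,-0.87,0],1],
    [[0,0,0],[-0.88,-0.87,0],1]
  ]
}}

```text
clock: 2.0
eef_pos: [410.5, 181.5, 194.2]
tcp_rot: [-3.141, 0.002, 2.896]
contact_force: [-0.6, -0.2, -0.4]
opening: 1.001
grasp_force: 0.0
```

```bash
python3 -c "
from h import *
goal([540,-25,80],meterR(-.105))"
```

```text
t 2.0 at [410.47 181.46 194.22] [-3.14  0.    2.9 ] turn [-0.    0.   -0.18] shift [-0.88 -0.84  0.57]
```

Emit:
{"method": "step_arm", "body": {
  "moves": [
    [[0,0,-0.18],[-0.88,-0.84,0],1],
    [[0,0,-0.18],[-0.88,-0.84,0],1],
    [[0,0,-0.18],[-0.88,-0.84,0],1],
    [[0,0,-0.18],[-0.88,-0.84,0],1],
    [[0,0,-0.18],[-0.88,-0.84,0.3],1],
    [[0,0,-0.18],[-0.88,-0.84,0.57],1],
    [[0,0,-0.18],[-0.88,-0.84,0.57],1],
    [[0,0,-0.18],[-0.88,-0.84,0.57],1]
  ]
}}

```text
clock: 2.8
eef_pos: [536.4, -19.7, 76.3]
tcp_rot: [-3.141, -0.007, 3.042]
contact_force: [-0.4, 0.8, 0.3]
opening: 0.999
grasp_force: 0.0
```

```bash
python3 -c "
from h import *
for c in ('top','scene'):
    f=imaging.grab_frame(c);u,v=(250,180) if c=='top' else (235,200)
    cv2.imwrite('pics/g_'+c+'.png',cv2.resize(f[v-50:v+50,u-50:u+50,::-1],(400,400),interpolation=cv2.INTER_CUBIC))
cv2.imwrite('pics/g.png',np.hstack([cv2.imread('pics/g_top.png'),cv2.imread('pics/g_scene.png')]))
goal([540,-25,5],meterR(-.105))"
```

```text
t 2.9 at [538.91 -19.19  80.21] [ 3.14 -0.    3.04] turn [ 0.   -0.    0.01] shift [-0.01 -0.03  0.38]
```

View pics/g.png

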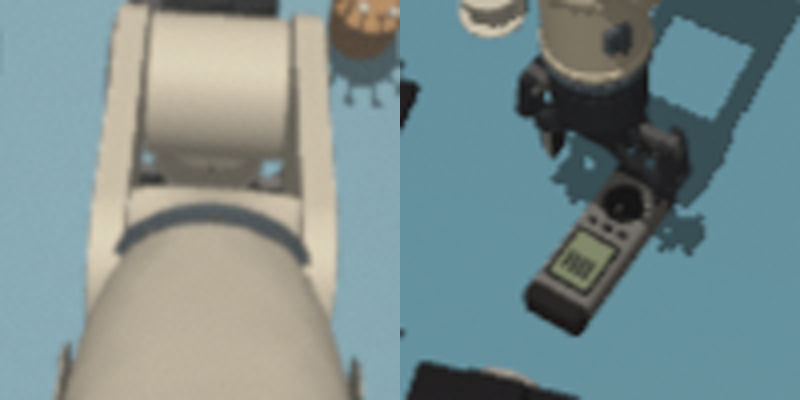

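The scene crop shows the open fingers above the meter and straddling its middle, with head and dial clear. The top view is blocked by the arm. I'll descend and grip.

Emit:
{"method": "step_arm", "body": {
  "moves": [
    [[0,0,0.01],[-0.01,-0.03,0.1],1],
    [[0,0,0.01],[-0.01,-0.03,0.2],1],
    [[0,0,0.01],[-0.01,-0.03,0.3],1],
    [[0,0,0.01],[-0.01,-0.03,0.375],1],
    [[0,0,0.01],[-0.01,-0.03,0.375],1],
    [[0,0,0.01],[-0.01,-0.03,0.375],1]
  ]
}}

```text
clock: 3.5
eef_pos: [541.5, -25.6, 6.7]
tcp_rot: [3.141, 0.002, 3.035]
contact_force: [-0.4, 0.7, 0.0]
opening: 0.998
grasp_force: 0.0
```

Emit:
{"method": "step_arm", "body": {
  "moves": [
    [[0,0,0],[0,0,0],-1],
    [[0,0,0],[0,0,0],-1],
    [[0,0,0],[0,0,0],-1],
    [[0,0,0],[0,0,0],-1],
    [[0,0,0],[0,0,0],-1],
    [[0,0,0],[0,0,0],-1],
    [[0,0,0],[0,0,0],-1],
    [[0,0,0],[0,0,0],-1]
  ],
  "squeeze": 50
}}

```text
clock: 4.3
eef_pos: [540.0, -26.2, 4.8]
tcp_rot: [-3.142, -0.0, 3.034]
contact_force: [0.1, 1.1, 0.4]
opening: -0.003
grasp_force: 0.0
```

```bash
python3 -c "
from h import *
f=imaging.grab_frame('scene');u,v=(235,200)
cv2.imwrite('pics/g2.png',cv2.resize(f[v-50:v+50,u-60:u+60,::-1],(720,600),interpolation=cv2.INTER_CUBIC))
print(telemetry.sense())"
```

```text
{'clock': 4.35, 'qpos': array([-0.05,  0.48,  1.95,  0.  ,  0.71, -1.51]), 'qvel': array([-0., -0., -0.,  0., -0., -0.]), 'joint_efforts': array([ -0.  , -57.37, -22.22,  -0.  ,   0.  ,   0.  ]), 'eef_pos': array([540.12, -26.24,   4.83]), 'tcp_rot': array([ 3.14, -0.  ,  3.03]), 'contact_force': array([-0.18,  0.06, -0.72]), 'wrist_torque': array([-0.01, -0.02, -0.07]), 'grasp_force': 0.0, 'opening': 0.00211695626539573}
```

View pics/g2.png

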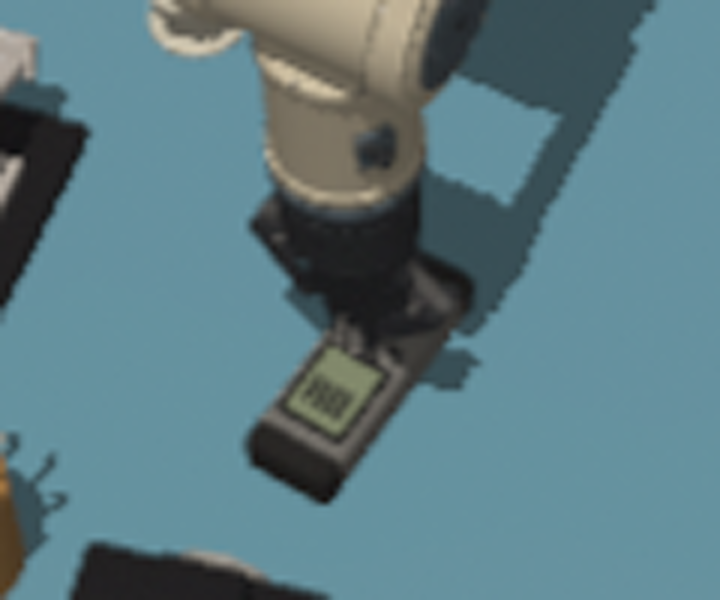

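```bash
python3 -c "
from h import *
for z in (5,24,40,78,160):
    for dy in (-57,0,57): print(z,dy,(proj('scene',[540+dy*.1,-26+dy,z])[0]-[175,150])*6)
print('prev frame, tcp 80, px in right crop')
for z in (80,100,153):
    for dy in (-57,0,57): print(z,dy,(proj('scene',[539+dy*.1,-19+dy,z])[0]-[185,150])*4+[400,0])
"
```

```text
5 -57 [277.59 326.38]
5 0 [360.16 371.08]
5 57 [444.51 416.75]
24 -57 [275.65 309.84]
24 0 [359.08 354.84]
24 57 [444.31 400.82]
40 -57 [273.98 295.64]
40 0 [358.14 340.89]
40 57 [444.15 387.13]
78 -57 [269.9  260.87]
78 0 [355.86 306.73]
78 57 [443.74 353.61]
160 -57 [260.46 180.45]
160 0 [350.58 227.66]
160 57 [442.81 275.97]
prev frame, tcp 80, px in right crop
80 -57 [547.71 174.83]
80 0 [605.22 205.47]
80 57 [664.01 236.8 ]
100 -57 [546.32 162.21]
100 0 [604.48 193.07]
100 57 [663.96 224.63]
153 -57 [542.46 127.3 ]
153 0 [602.44 158.75]
153 57 [663.82 190.93]
```

The picture shows the meter unmoved (head corner still at about (325,500) in the crop) with the gripper over its middle. The gripper reads fully shut with no grip force, so I can't tell whether it holds anything. A small lift will show it.

Emit:
{"method": "step_arm", "body": {
  "moves": [
    [[0,0,0],[0,0,-0.1],-1],
    [[0,0,0],[0,0,-0.2],-1],
    [[0,0,0],[0,0,-0.3],-1],
    [[0,0,0],[0,0,-0.4],-1],
    [[0,0,0],[0,0,-0.4],-1],
    [[0,0,0],[0,0,-0.4],-1]
  ]
}}

```text
clock: 4.95
eef_pos: [540.3, -26.2, 84.9]
tcp_rot: [3.142, 0.001, 3.034]
contact_force: [-0.0, 1.2, 0.1]
opening: -0.0
grasp_force: 0.0
```

```bash
python3 -c "
from h import *
f=imaging.grab_frame('scene');u,v=(240,195)
cv2.imwrite('pics/g3.png',cv2.resize(f[v-37:v+38,u-50:u+50,::-1],(800,600),interpolation=cv2.INTER_CUBIC))
s=telemetry.sense();print(s['eef_pos'],s['contact_force'],s['opening'],s['grasp_force'],s['wrist_torque'])
for z in (85,65,104):print(z,(proj('scene',[540,-26,z])[0]-[190,158])*8)"
```

```text
[539.72 -26.2   84.33] [ 0.69 -0.71  0.95] -0.0035123841253888676 0.0 [ 0.   -0.    0.01]
85 [353.91 336.36]
65 [355.54 360.78]
104 [352.32 312.64]
```

View pics/g3.png

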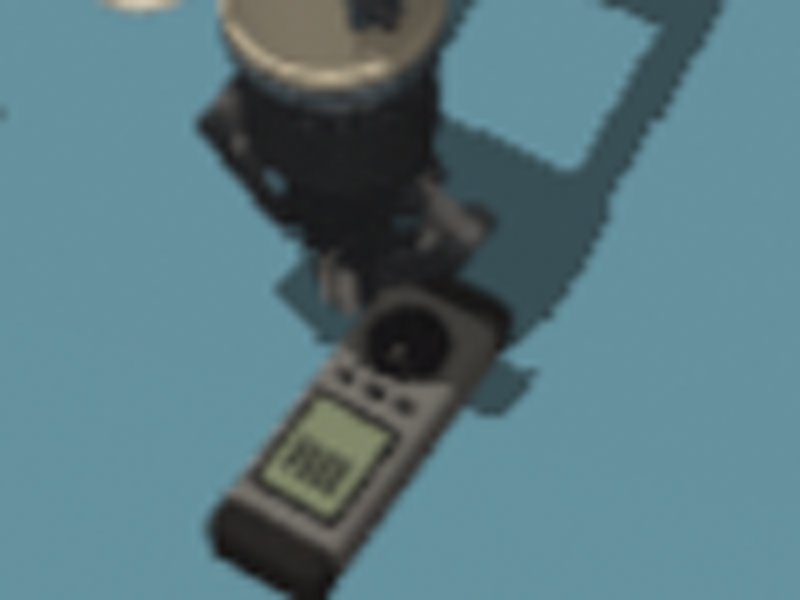

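```bash
python3 -c "
from h import *
Rt=R.from_euler('xyz',[np.pi,0,2.901])
for z in (194,207,225,240):
  for c in ('scene','top'):
    print(z,c,[(proj(c,np.array([149,607,z])+Rt.apply([0,y,0]))[0]*1.5625).round().tolist() for y in (-50,0,50)])
a=cv2.imread('pics/scene0.png')[100:180,440:512];b=cv2.imread('pics/top0.png')[280:360,0:72]
cv2.imwrite('pics/st.png',np.hstack([cv2.resize(x,(396,440),interpolation=cv2.INTER_CUBIC) for x in(a,b)]))
"
```

```text
194 scene [[705.0, 240.0], [728.0, 253.0], [751.0, 265.0]]
194 top [[85.0, 473.0], [60.0, 466.0], [35.0, 459.0]]
207 scene [[707.0, 236.0], [730.0, 249.0], [754.0, 262.0]]
207 top [[81.0, 474.0], [56.0, 467.0], [31.0, 460.0]]
225 scene [[711.0, 231.0], [734.0, 244.0], [758.0, 257.0]]
225 top [[76.0, 475.0], [50.0, 468.0], [25.0, 461.0]]
240 scene [[714.0, 226.0], [737.0, 239.0], [761.0, 252.0]]
240 top [[71.0, 476.0], [45.0, 469.0], [19.0, 462.0]]
```

View pics/st.png

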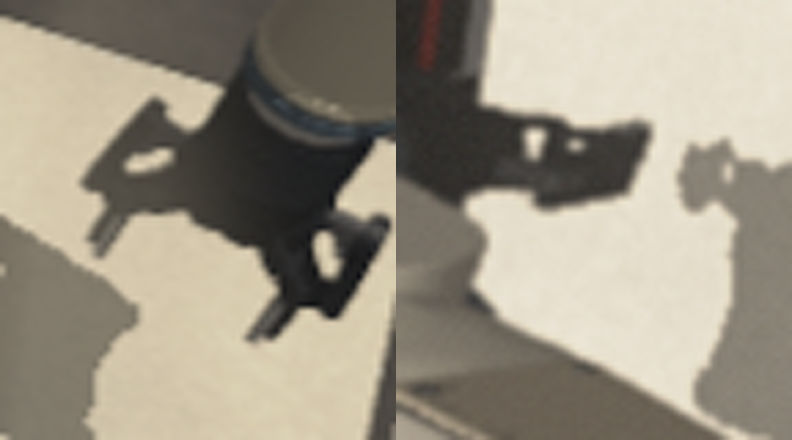

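The start picture puts the fingertips about 30 mm higher than the reported TCP, after allowing for the open fingers standing 13 mm back. Both cameras agree. The shut, empty fingers above the meter fit that too. I'll check it by touching the bare mat gently.

Emit:
{"method": "step_arm", "body": {
  "moves": [
    [[0,0,0],[0,-0.25,0],-1],
    [[0,0,0],[0,-0.5,0],-1],
    [[0,0,0],[0,-0.5,0.15],-1],
    [[0,0,0],[0,-0.5,0.3],-1],
    [[0,0,0],[0,-0.5,0.4],-1],
    [[0,0,0],[0,-0.5,0.45],-1],
    [[0,0,0],[0,-0.5,0.47],-1],
    [[0,0,0],[0,-0.5,0.47],-1]
  ]
}}

```text
clock: 5.8
eef_pos: [529.3, -125.5, -9.5]
tcp_rot: [3.141, -0.001, 3.035]
contact_force: [0.1, 0.2, 0.4]
opening: -0.002
grasp_force: 0.0
```

Emit:
{"method": "step_arm", "body": {
  "moves": [
    [[0,0,0],[0,0,0.01],-1],
    [[0,0,0],[0,0,0.02],-1],
    [[0,0,0],[0,0,0.03],-1],
    [[0,0,0],[0,0,0.04],-1],
    [[0,0,0],[0,0,0.05],-1],
    [[0,0,0],[0,0,0.05],-1]
  ]
}}

```text
clock: 6.4
eef_pos: [529.3, -125.6, -19.3]
tcp_rot: [3.142, -0.0, 3.034]
contact_force: [0.3, 0.2, -0.2]
opening: 0.002
grasp_force: 0.0
```

Already 19 mm "under" the mat without contact, so the offset is real. I'll carry on in 2 mm steps.

Emit:
{"method": "step_arm", "body": {
  "moves": [
    [[0,0,0],[0,0,0.01],-1],
    [[0,0,0],[0,0,0.02],-1],
    [[0,0,0],[0,0,0.03],-1],
    [[0,0,0],[0,0,0.04],-1],
    [[0,0,0],[0,0,0.04],-1]
  ]
}}

```text
clock: 6.9
eef_pos: [529.2, -125.6, -27.5]
tcp_rot: [3.142, -0.001, 3.034]
contact_force: [0.4, -0.6, -0.2]
opening: 0.001
grasp_force: 0.0
```

Emit:
{"method": "step_arm", "body": {
  "moves": [
    [[0,0,0],[0,0,0.01],-1],
    [[0,0,0],[0,0,0.02],-1],
    [[0,0,0],[0,0,0.02],-1]
  ]
}}

```text
clock: 7.2
eef_pos: [529.3, -125.6, -31.4]
tcp_rot: [3.142, -0.0, 3.034]
contact_force: [0.3, 0.1, -0.3]
opening: 0.002
grasp_force: 0.0
```

Emit:
{"method": "step_arm", "body": {
  "moves": [
    [[0,0,0],[0,0,0.01],-1],
    [[0,0,0],[0,0,0.01],-1]
  ]
}}

```text
clock: 7.4
eef_pos: [529.3, -125.6, -33.3]
tcp_rot: [3.142, -0.0, 3.034]
contact_force: [-0.4, 0.6, 0.4]
opening: 0.001
grasp_force: 0.0
```

Emit:
{"method": "step_arm", "body": {
  "moves": [
    [[0,0,0],[0,0,0.01],-1],
    [[0,0,0],[0,0,0.01],-1]
  ]
}}

```text
clock: 7.6
eef_pos: [529.3, -125.6, -35.3]
tcp_rot: [3.142, -0.0, 3.034]
contact_force: [-0.3, 0.1, 0.6]
opening: 0.001
grasp_force: 0.0
```

Emit:
{"method": "step_arm", "body": {
  "moves": [
    [[0,0,0],[0,0,0.01],-1],
    [[0,0,0],[0,0,0.01],-1]
  ]
}}

```text
clock: 7.8
eef_pos: [529.5, -125.7, -37.2]
tcp_rot: [-3.142, 0.0, 3.034]
contact_force: [0.6, -0.1, -0.7]
opening: 0.002
grasp_force: 0.0
```

Emit:
{"method": "step_arm", "body": {
  "moves": [
    [[0,0,0],[0,0,0.01],-1],
    [[0,0,0],[0,0,0.01],-1]
  ]
}}

```text
clock: 8.0
eef_pos: [529.5, -125.7, -37.4]
tcp_rot: [-3.142, 0.0, 3.034]
contact_force: [-5.6, 1.2, 25.9]
opening: 0.001
grasp_force: 12.8
```

Emit:
{"method": "step_arm", "body": {
  "moves": [
    [[0,0,0],[0,0,0.01],-1],
    [[0,0,0],[0,0,0.01],-1]
  ]
}}

```text
clock: 8.2
eef_pos: [529.6, -125.7, -37.6]
tcp_rot: [-3.142, 0.0, 3.034]
contact_force: [-14.1, 2.7, 52.5]
opening: 0.0
grasp_force: 26.3
```

```bash
python3 -c "
from h import *
f=imaging.grab_frame('scene');p=proj('scene',[529.5,-125.7,0])[0];u,v=p.round().astype(int)
cv2.imwrite('pics/g4.png',cv2.resize(f[v-30:v+30,u-40:u+40,::-1],(800,600),interpolation=cv2.INTER_CUBIC))
for z in (0,10,20):print(z,(proj('scene',[529.5,-125.7,z])[0]-[u-40,v-30]+.5)*10)
print(telemetry.sense()['contact_force'])"
```

```text
0 [408.26 300.27]
10 [406.04 285.72]
20 [403.8  271.01]
[-14.47   3.14  52.05]
```

View pics/g4.png

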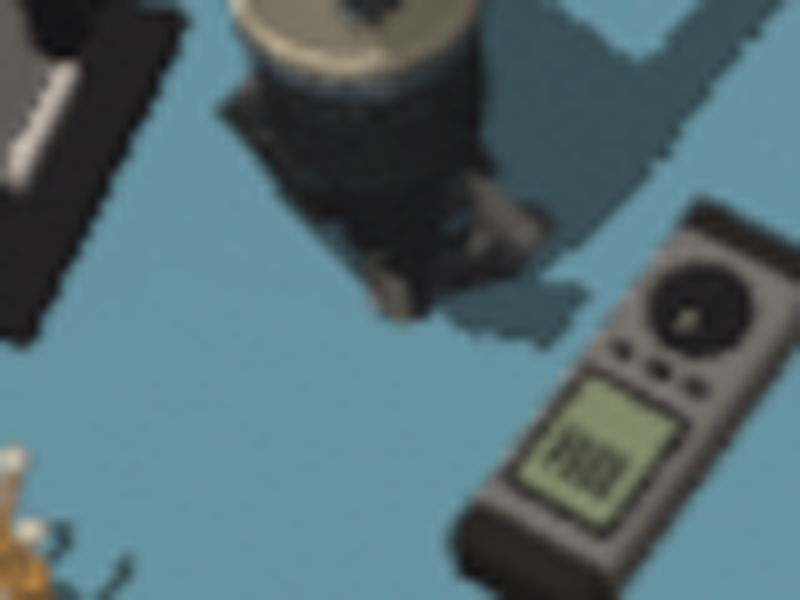

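Contact comes at a reported z of -37.3, so the true tip height is the reported z plus 37 mm. The crop shows the shut tips touching the mat at about (405,315), where x and y say they should be. I'll go back up, open over the meter and descend to the right height.

Emit:
{"method": "step_arm", "body": {
  "moves": [
    [[0,0,0],[0,0,-0.2],-1],
    [[0,0,0],[0,0,-0.4],1],
    [[0,0,0],[0,0.1,-0.55],1],
    [[0,0,0],[0,0.3,-0.55],1],
    [[0,0,0],[0,0.5,-0.55],1],
    [[0,0,0],[0,0.5,-0.55],1],
    [[0,0,0],[0,0.5,-0.55],1],
    [[0,0,0],[0,0.5,-0.55],1]
  ]
}}

```text
clock: 9.05
eef_pos: [539.9, -26.8, 68.7]
tcp_rot: [-3.141, -0.0, 3.034]
contact_force: [-0.1, 0.1, -0.6]
opening: 0.996
grasp_force: 0.0
```

```bash
python3 -c "
from h import *
goal([540,-25,-33],meterR(-.105));print(telemetry.sense()['opening'])"
```

```text
t 9.05 at [539.93 -26.83  68.73] [-3.14 -0.    3.03] turn [-0. -0. -0.] shift [0.   0.01 0.51]
0.9955168995182715
```

Emit:
{"method": "step_arm", "body": {
  "moves": [
    [[0,0,0],[0,0.01,0.15],1],
    [[0,0,0],[0,0.01,0.3],1],
    [[0,0,0],[0,0.01,0.4],1],
    [[0,0,0],[0,0.01,0.45],1],
    [[0,0,0],[0,0.01,0.48],1],
    [[0,0,0],[0,0.01,0.5],1],
    [[0,0,0],[0,0.01,0.5],1]
  ]
}}

```text
clock: 9.75
eef_pos: [540.6, -24.5, -30.9]
tcp_rot: [3.142, 0.0, 3.034]
contact_force: [-0.1, 0.1, -0.5]
opening: 1.002
grasp_force: 0.0
```

Emit:
{"method": "step_arm", "body": {
  "moves": [
    [[0,0,0],[0,0,0],-1],
    [[0,0,0],[0,0,0],-1],
    [[0,0,0],[0,0,0],-1],
    [[0,0,0],[0,0,0],-1],
    [[0,0,0],[0,0,0],-1],
    [[0,0,0],[0,0,0],-1]
  ],
  "squeeze": 50
}}

```text
clock: 10.35
eef_pos: [541.0, -24.2, -30.2]
tcp_rot: [3.142, 0.001, 3.034]
contact_force: [-0.7, -0.1, 5.2]
opening: 0.646
grasp_force: 53.3
```

Opening 0.646 (55 mm) and 53 N of grip: the meter is held. I'll lift it and work out the hover pose over the rest.

Emit:
{"method": "step_arm", "body": {
  "moves": [
    [[0,0,0],[0,0,-0.05],-1],
    [[0,0,0],[0,0,-0.2],-1],
    [[0,0,0],[0,0,-0.4],-1],
    [[0,0,0],[0,0,-0.6],-1],
    [[0,0,0],[0,0,-0.75],-1],
    [[0,0,0],[0,0,-0.75],-1]
  ]
}}

```text
clock: 10.95
eef_pos: [543.2, -24.3, 123.7]
tcp_rot: [3.141, 0.008, 3.034]
contact_force: [0.6, 0.2, -4.3]
opening: 0.643
grasp_force: 55.0
```

```bash
cat >> h.py <<'E'
REST=np.array([475.6,-302.5,75]);YAW=.128;T=np.radians(25)
def place(dx,dz,zo=-30.2,wz=0,dy=0):
    Rr=R.from_euler("zy",[YAW,-T]);rot=meterR(YAW,T)
    goal(REST+Rr.apply([80+dx,dy,dz])-rot.apply([0,0,zo])-[0,0,wz],rot)
E
python3 -c "
from h import *
place(8,50);place(8,50,7.1,37.3);s=telemetry.sense();print(s['contact_force'],s['grasp_force'],s['opening'])"
```

```text
t 10.95 at [543.22 -24.33 123.67] [3.14 0.01 3.03] turn [ 0.01 -0.55 -0.29] shift [-0.16 -1.32 -0.03]
t 10.95 at [543.22 -24.33 123.67] [3.14 0.01 3.03] turn [ 0.01 -0.55 -0.29] shift [-0.08 -1.33 -0.01]
[ 0.57  0.22 -4.35] 54.98621463775635 0.6429825925000598
```

Emit:
{"method": "step_arm", "body": {
  "moves": [
    [[0,-0.1,-0.05],[0,-0.15,-0.1],-1],
    [[0,-0.2,-0.1],[-0.04,-0.3,-0.1],-1],
    [[0,-0.35,-0.2],[-0.08,-0.5,-0.1],-1],
    [[0.01,-0.45,-0.25],[-0.1,-0.7,-0.1],-1],
    [[0.01,-0.55,-0.29],[-0.1,-0.9,-0.1],-1],
    [[0.01,-0.55,-0.29],[-0.1,-0.9,-0.1],-1],
    [[0.01,-0.55,-0.29],[-0.1,-0.9,-0.1],-1]
  ]
}}

```text
clock: 11.65
eef_pos: [538.4, -206.9, 137.1]
tcp_rot: [-3.081, 0.425, -3.008]
contact_force: [0.4, 0.8, -3.6]
opening: 0.643
grasp_force: 55.5
```

```bash
python3 -c "
from h import *
place(8,50);place(8,50,7.1,37.3);print(telemetry.sense()['qpos'])"
```

```text
t 11.65 at [ 538.38 -206.89  137.05] [-3.08  0.43 -3.01] turn [-0.01 -0.01 -0.01] shift [ 0.03 -0.42  0.05]
t 11.65 at [ 538.38 -206.89  137.05] [-3.08  0.43 -3.01] turn [-0.01 -0.01 -0.01] shift [ 0.11 -0.41  0.03]
[-0.5   0.18  2.12  0.42  0.5  -2.52]
```

Caught a slip: lowercase "zy" in scipy means rotation about fixed axes, so the tilt order was wrong. I'll refit the rest with the right order, then measure the held meter in the scene view to tell whether the 37 mm lies along the tool or along world z.

```bash
sed -i 's/from_euler("zy"/from_euler("ZY"/' h.py
python3 - <<'E'
from h import *
from scipy.optimize import least_squares
L=np.array
G=[([130,20,0],"top",(122,27)),([130,-20,0],"top",(196,20)),([0,25,14],"top",(128,248)),([0,-25,14],"top",(218,243)),([-8,25,14],"top",(131,264)),([-8,-25,14],"top",(220,262)),
   ([130,-20,0],"scene",(23,132)),([130,20,0],"scene",(86,155)),([-8,-25,14],"scene",(120,5)),([-8,25,14],"scene",(200,20))]
off={"top":(302,162),"scene":(148,153)}
def P(p,X): return R.from_euler("ZY",[p[2],-np.radians(25)]).apply(X)+[p[0],p[1],75]
def res(p,sel): return np.concatenate([(proj(c,P(p,X))-((L(q)+.5)/6-.5+off[c]))[0] for X,c,q in G if c in sel])
for sel in (("top",),("scene",),("top","scene")):
    s=least_squares(res,[476,-302,0],args=(sel,),x_scale=[1,1,.01],loss="soft_l1");print(sel,s.x,s.cost,s.fun.round(1))
# held meter
st=telemetry.sense();R0=R.from_euler("xyz",st["tcp_rot"]);imaging.grab_frame("scene")
for n in("meter_head","meter_foot","meter"):
    print(n,[(np.round(d["xy"],1),round(d["conf"],2)) for d in imaging.mark_of("scene",n)])
    x={"meter_head":-80,"meter_foot":80,"meter":0}[n]
    print("A tool",proj("scene",st["eef_pos"]+R0.apply([x,0,-30.2])),"B world",proj("scene",st["eef_pos"]+R0.apply([x,0,7.1])+[0,0,37.3]))
E
```

```text
('top',) [ 474.66 -301.51    0.12] 1.1686844555663478 [ 0.6 -0.  -0.2  0.   0.5  0.6 -0.4  0.   0.1  0.1 -0.6 -1. ]
('scene',) [ 477.62 -301.29    0.14] 0.4874625240984154 [-0.3  0.5  0.3 -0.3  0.2 -0.6 -0.1  0.3]
('top', 'scene') [ 475.65 -301.63    0.13] 2.3491165320841767 [ 0.4 -0.2 -0.5 -0.3  0.6  0.4 -0.3 -0.3  0.2 -0.1 -0.6 -1.3 -0.4 -0.1
  0.2 -0.8  0.5 -1.1  0.1 -0. ]
meter_head [(array([372.6, 222.9]), 0.93), (array([176.5, 176.2]), 0.88)]
A tool [[175.89 175.6 ]] B world [[173.1  178.71]]
meter_foot [(array([175. , 142.7]), 0.81), (array([382.2, 175.9]), 0.8), (array([197.4, 153.6]), 0.59)]
A tool [[195.61 152.76]] B world [[193.2  155.44]]
meter [(array([180. , 122.8]), 0.89), (array([375.1, 200.1]), 0.83), (array([185.1, 164.3]), 0.81), (array([206.6, 261.9]), 0.42)]
A tool [[186.19 163.67]] B world [[183.6  166.55]]
```

Hypothesis A, where the offset lies along the tool, fits the picture within about 1 px. I'll use it.

```bash
sed -i 's/REST=np.array.*/REST=np.array([475.7,-301.6,75]);YAW=.13;T=np.radians(25)/' h.py; python3 -c "
from h import *
place(8,45);print(telemetry.sense()['clock'])"
```

```text
t 11.85 at [ 540.71 -204.52  138.3 ] [-3.08  0.43 -3.  ] turn [-0.07 -0.01  0.01] shift [ 0.04 -0.43  0.07]
11.85
```

Emit:
{"method": "step_arm", "body": {
  "moves": [
    [[-0.02,0,0],[0.01,-0.12,0],-1],
    [[-0.05,-0.01,0.01],[0.02,-0.25,0],-1],
    [[-0.07,-0.01,0.01],[0.04,-0.37,0],-1],
    [[-0.07,-0.01,0.01],[0.04,-0.43,0.04],-1],
    [[-0.07,-0.01,0.01],[0.04,-0.43,0.07],-1],
    [[-0.07,-0.01,0.01],[0.04,-0.43,0.07],-1],
    [[-0.07,-0.01,0.01],[0.04,-0.43,0.07],-1]
  ]
}}

```text
clock: 12.55
eef_pos: [548.9, -289.9, 126.9]
tcp_rot: [-3.14, 0.434, -3.012]
contact_force: [0.4, -0.1, -4.2]
opening: 0.643
grasp_force: 55.5
```

Run:
```python
from h import *
place(8,12)
st=telemetry.sense();R0=R.from_euler("xyz",st["tcp_rot"]);f=imaging.grab_frame("scene");cv2.imwrite("pics/h1.png",f[:,:,::-1])
for n,x in(("meter_head",-80),("meter_foot",80),("meter",0)):
    p=proj("scene",st["eef_pos"]+R0.apply([x,0,-30.2]))[0]
    print(n,p,[(np.round(d["xy"],1),round(d["conf"],2)) for d in imaging.mark_of("scene",n) if np.linalg.norm(np.array(d["xy"])-p)<15])
```

```text
t 12.55 at [ 548.94 -289.91  126.87] [-3.14  0.43 -3.01] turn [-0. -0. -0.] shift [ 0.01 -0.01  0.17]
meter_head [151.66 170.08] [(array([150.1, 172.5]), 0.66)]
meter_foot [173.27 148.44] [(array([179., 143.]), 0.96), (array([175.3, 152.5]), 0.81)]
meter [162.94 158.78] [(array([161.6, 158.4]), 0.73)]
```

Emit:
{"method": "step_arm", "body": {
  "moves": [
    [[0,0,0],[0.01,-0.01,0.05],-1],
    [[0,0,0],[0.01,-0.01,0.1],-1],
    [[0,0,0],[0.01,-0.01,0.14],-1],
    [[0,0,0],[0.01,-0.01,0.17],-1],
    [[0,0,0],[0.01,-0.01,0.19],-1],
    [[0,0,0],[0.01,-0.01,0.19],-1]
  ]
}}

```text
clock: 13.35
eef_pos: [563.5, -291.7, 91.5]
tcp_rot: [-3.14, 0.434, -3.013]
contact_force: [0.4, 0.5, -2.8]
opening: 0.643
grasp_force: 55.6
```

Run:
```python
from h import *
place(8,0)
f=imaging.grab_frame("scene");g=imaging.grab_frame("top")
a=cv2.resize(f[130:190,140:205,::-1],(400,369),interpolation=cv2.INTER_CUBIC)
b=cv2.resize(g[150:210,292:357,::-1],(400,369),interpolation=cv2.INTER_CUBIC)
cv2.imwrite("pics/h2.png",np.hstack([a,b]))
```

```text
t 13.35 at [ 563.48 -291.7    91.52] [-3.14  0.43 -3.01] turn [-0. -0. -0.] shift [-0.01  0.01  0.04]
```

Emit:
{"method": "step_arm", "body": {
  "moves": [
    [[0,0,0],[-0.01,0.01,0.01],-1],
    [[0,0,0],[-0.01,0.01,0.02],-1],
    [[0,0,0],[-0.01,0.01,0.02],-1]
  ]
}}

```text
clock: 13.75
eef_pos: [566.9, -289.4, 89.6]
tcp_rot: [-3.139, 0.435, -3.012]
contact_force: [-0.9, -0.4, -2.8]
opening: 0.647
grasp_force: 55.6
```

Emit:
{"method": "step_arm", "body": {
  "moves": [
    [[0,0,0],[0,0,0.01],-1],
    [[0,0,0],[0,0,0.01],-1]
  ]
}}

```text
clock: 13.95
eef_pos: [567.6, -289.4, 87.6]
tcp_rot: [-3.139, 0.435, -3.013]
contact_force: [0.0, -0.2, -3.2]
opening: 0.645
grasp_force: 55.6
```

Emit:
{"method": "step_arm", "body": {
  "moves": [
    [[0,0,0],[0,0,0.005],-1],
    [[0,0,0],[0,0,0.005],-1]
  ]
}}

```text
clock: 14.15
eef_pos: [568.0, -289.4, 86.7]
tcp_rot: [-3.139, 0.435, -3.013]
contact_force: [-0.1, 0.6, -4.6]
opening: 0.647
grasp_force: 55.6
```

Emit:
{"method": "step_arm", "body": {
  "moves": [
    [[0,0,0],[0,0,0.006],-1],
    [[0,0,0],[0,0,0.006],-1]
  ]
}}

```text
clock: 14.35
eef_pos: [568.6, -289.4, 85.8]
tcp_rot: [-3.139, 0.435, -3.013]
contact_force: [-0.8, -0.6, -2.7]
opening: 0.645
grasp_force: 55.7
```

Emit:
{"method": "step_arm", "body": {
  "moves": [
    [[0,0,0],[0,0,0.006],-1],
    [[0,0,0],[0,0,0.006],-1]
  ]
}}

```text
clock: 14.55
eef_pos: [568.7, -289.4, 85.7]
tcp_rot: [-3.139, 0.436, -3.012]
contact_force: [-12.9, 0.3, 12.0]
opening: 0.648
grasp_force: 57.9
```

Emit:
{"method": "step_arm", "body": {
  "moves": [
    [[0,0,0],[0,0,0.006],-1],
    [[0,0,0],[0,0,0.006],-1]
  ]
}}

```text
clock: 14.75
eef_pos: [568.7, -289.4, 85.7]
tcp_rot: [-3.139, 0.436, -3.012]
contact_force: [-24.2, 0.2, 28.4]
opening: 0.644
grasp_force: 60.3
```

Contact with the bar face comes at the expected height. I'll relax the press and slide down the slope until the lip is felt.

Emit:
{"method": "step_arm", "body": {
  "moves": [
    [[0,0,0],[0,0,-0.012],-1],
    [[0,0,0],[0,0,-0.012],-1],
    [[0,0,0],[0.01,0,-0.012],-1],
    [[0,0,0],[0.02,0,-0.012],-1],
    [[0,0,0],[0.02,0,-0.012],-1]
  ]
}}

```text
clock: 15.25
eef_pos: [565.1, -290.0, 84.1]
tcp_rot: [-3.138, 0.435, -3.013]
contact_force: [0.3, 0.4, -0.0]
opening: 0.644
grasp_force: 56.1
```

```bash
python3 -c "
from h import *
place(0,0)"
```

```text
t 15.25 at [ 565.13 -290.01   84.09] [-3.14  0.44 -3.01] turn [-0.01 -0.   -0.  ] shift [0.03 0.   0.  ]
```

Emit:
{"method": "step_arm", "body": {
  "moves": [
    [[0,0,0],[0.01,0,0],-1],
    [[0,0,0],[0.01,0,0],-1]
  ]
}}

```text
clock: 15.45
eef_pos: [563.1, -290.2, 83.1]
tcp_rot: [-3.139, 0.435, -3.013]
contact_force: [-0.6, -0.3, 0.4]
opening: 0.645
grasp_force: 56.1
```

Emit:
{"method": "step_arm", "body": {
  "moves": [
    [[0,0,0],[0.01,0,0],-1],
    [[0,0,0],[0.01,0,0],-1]
  ]
}}

```text
clock: 15.65
eef_pos: [561.1, -290.3, 82.2]
tcp_rot: [-3.139, 0.435, -3.013]
contact_force: [-1.4, -0.9, -0.6]
opening: 0.646
grasp_force: 56.1
```

Emit:
{"method": "step_arm", "body": {
  "moves": [
    [[0,0,0],[0.008,0,0],-1],
    [[0,0,0],[0.008,0,0],-1]
  ]
}}

```text
clock: 15.85
eef_pos: [559.6, -290.4, 81.5]
tcp_rot: [-3.139, 0.435, -3.013]
contact_force: [-1.9, -0.3, -0.6]
opening: 0.646
grasp_force: 56.1
```

Emit:
{"method": "step_arm", "body": {
  "moves": [
    [[0,0,0],[0.008,0,0],-1],
    [[0,0,0],[0.008,0,0],-1]
  ]
}}

```text
clock: 16.05
eef_pos: [558.2, -290.6, 80.9]
tcp_rot: [-3.139, 0.435, -3.013]
contact_force: [-1.9, -0.6, -0.4]
opening: 0.648
grasp_force: 56.0
```

Emit:
{"method": "step_arm", "body": {
  "moves": [
    [[0,0,0],[0.008,0,0],-1],
    [[0,0,0],[0.008,0,0],-1]
  ]
}}

```text
clock: 16.25
eef_pos: [557.6, -290.8, 80.7]
tcp_rot: [-3.139, 0.436, -3.013]
contact_force: [4.8, 2.2, -1.1]
opening: 0.649
grasp_force: 55.5
```

Emit:
{"method": "step_arm", "body": {
  "moves": [
    [[0,0,0],[0.008,0,0],-1],
    [[0,0,0],[0.008,0,0],-1]
  ]
}}

```text
clock: 16.45
eef_pos: [557.5, -290.9, 80.9]
tcp_rot: [-3.139, 0.438, -3.013]
contact_force: [9.8, 5.9, 1.6]
opening: 0.644
grasp_force: 55.5
```

Lip contact is felt. I'll relax slightly, then open.

Emit:
{"method": "step_arm", "body": {
  "moves": [
    [[0,0,0],[-0.008,0,0],-1],
    [[0,0,0],[-0.008,0,0],-1]
  ]
}}

```text
clock: 16.65
eef_pos: [557.5, -290.8, 80.6]
tcp_rot: [-3.139, 0.436, -3.013]
contact_force: [4.3, 2.4, -1.7]
opening: 0.646
grasp_force: 55.7
```

```bash
python3 -c "
from h import *
place(0,0);s=telemetry.sense();print(s['contact_force'],s['wrist_torque'])"
```

```text
t 16.65 at [ 557.55 -290.78   80.61] [-3.14  0.44 -3.01] turn [-0. -0. -0.] shift [-0.01 -0.    0.  ]
[ 4.25  2.41 -1.72] [ 0.36 -0.5  -0.11]
```

Emit:
{"method": "step_arm", "body": {
  "moves": [
    [[0,0,0],[0,0,0],0.4],
    [[0,0,0],[0,0,0],0.5],
    [[0,0,0],[0,0,0],0.7],
    [[0,0,0],[0,0,0],1],
    [[0,0,0],[0,0,0],1],
    [[0,0,0],[0,0,0],1]
  ]
}}

```text
clock: 17.25
eef_pos: [557.0, -290.9, 80.4]
tcp_rot: [-3.139, 0.435, -3.013]
contact_force: [-0.4, 0.2, -0.2]
opening: 1.003
grasp_force: 0.0
```

Released with no residual force. I'll retreat along the tool axis, clear the view and check.

Emit:
{"method": "step_arm", "body": {
  "moves": [
    [[0,0,0],[0,0,-0.08],1],
    [[0,0,0],[0,0,-0.25],1],
    [[0,0,0],[0,0,-0.45],1],
    [[0,0,0],[0,0,-0.65],1],
    [[0,0,0],[0,0.2,-0.7],1],
    [[0,0,0],[0,0.4,-0.7],1],
    [[0,0,0],[0,0.65,-0.7],1],
    [[0,0,0],[0,0.85,-0.7],1]
  ]
}}

```text
clock: 18.05
eef_pos: [475.4, -128.0, 207.7]
tcp_rot: [-3.138, 0.436, -3.014]
contact_force: [0.9, 0.3, 0.5]
opening: 0.999
grasp_force: 0.0
```

```bash
cat > chk.py <<'E'
from fit import *
fs={c:imaging.grab_frame(c) for c in("scene","top")}
Rr=R.from_euler("ZY",[YAW,-T]);B=box(160,56,0,34,80)
out=[]
for c,(u,v) in (("top",(327,185)),("scene",(165,160))):
    w,h=60,60;a=cv2.resize(fs[c][v-30:v+30,u-30:u+30,::-1],(400,400),interpolation=cv2.INTER_CUBIC);s=400/60
    t=lambda W:np.round((proj(c,W)-[u-30,v-30]+.5)*s-.5).astype(int)
    for P,col in ((B,(0,0,255)),(box(130,40,-10,0,65),(0,255,255))):
        x=Rr.apply(P)+REST
        for j in range(8):
            for k in (1,2,4):
                if not j&k: cv2.line(a,*map(tuple,t(x[[j,j|k]]).tolist()),col,1)
    out.append(a)
    for n,x in(("meter_head",160),("meter_foot",0)):
        p=proj(c,Rr.apply([x,0,0])+REST)[0];print(c,n,p,[np.round(d["xy"],1) for d in imaging.mark_of(c,n) if np.linalg.norm(np.array(d["xy"])-p)<12])
cv2.imwrite("pics/final.png",np.hstack(out))
E
python3 chk.py
```

```text
top meter_head [327.7  156.62] [array([327.9, 155.5])]
top meter_foot [329.37 201.39] [array([330.2, 202.6])]
scene meter_head [152.3  180.46] [array([154. , 181.9])]
scene meter_foot [173.39 158.52] [array([175.3, 157.1])]
```

View pics/final.png

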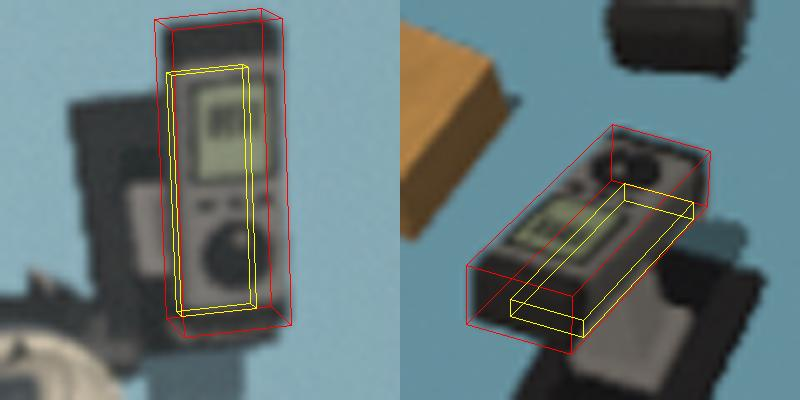

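The picture shows the meter on its back on the rest, display up the slope and foot at the lip. The outline agrees with the centred target within 2–3 mm in both views. Now the lever.

```bash
python3 -c "
from h import *
goal([485,287,170],meterR(.11))"
```

```text
t 18.35 at [ 477.24 -130.37  207.73] [-3.14  0.44 -3.01] turn [0.   0.56 0.02] shift [-0.2   2.07  0.29]
```

Emit:
{"method": "step_arm", "body": {
  "moves": [
    [[0,0.15,0],[0,0.2,0],-1],
    [[0,0.3,0],[0,0.45,0],-1],
    [[0,0.45,0.01],[-0.05,0.7,0],-1],
    [[0,0.56,0.02],[-0.1,0.95,0],-1],
    [[0,0.56,0.02],[-0.1,1,0],-1],
    [[0,0.56,0.02],[-0.1,1,0],-1],
    [[0,0.56,0.02],[-0.1,1,0],-1]
  ]
}}

```text
clock: 19.05
eef_pos: [469.7, 70.7, 214.4]
tcp_rot: [3.141, -0.005, -3.029]
contact_force: [-0.7, 0.2, 0.1]
opening: -0.001
grasp_force: 0.0
```

```bash
python3 -c "
from h import *
goal([485,287,170],meterR(.11))"
```

```text
t 19.05 at [469.73  70.7  214.43] [ 3.14 -0.01 -3.03] turn [ 0.   -0.01  0.  ] shift [-0.2   1.07  0.22]
```

Emit:
{"method": "step_arm", "body": {
  "moves": [
    [[0,-0.01,0],[-0.05,0.25,0],-1],
    [[0,-0.01,0],[-0.1,0.5,0],-1],
    [[0,-0.01,0],[-0.15,0.75,0],-1],
    [[0,-0.01,0],[-0.18,1,0.1],-1],
    [[0,-0.01,0],[-0.18,1,0.2],-1],
    [[0,-0.01,0],[-0.18,1,0.2],-1],
    [[0,-0.01,0],[-0.18,1,0.2],-1]
  ]
}}

```text
clock: 19.75
eef_pos: [482.6, 272.0, 174.7]
tcp_rot: [-3.141, 0.002, -3.031]
contact_force: [-0.5, -0.6, 0.0]
opening: 0.0
grasp_force: 0.0
```

```bash
python3 -c "
from h import *
goal([487,286.5,91],meterR(.11));imaging.grab_frame('scene')
print([(np.round(d['xy'],1),d['conf']) for d in imaging.mark_of('scene','lever_tip')],proj('scene',[531.2,290.9,140.8]))"
```

```text
t 19.75 at [482.64 271.99 174.69] [-3.14  0.   -3.03] turn [-0.  0.  0.] shift [-0.03  0.07  0.42]
[(array([325.1, 227.2]), 0.5)] [[327.6  227.25]]
```

Emit:
{"method": "step_arm", "body": {
  "moves": [
    [[0,0,0],[0,0.07,0.1],-1],
    [[0,0,0],[0,0.07,0.2],-1],
    [[0,0,0],[0,0.07,0.3],-1],
    [[0,0,0],[0,0.07,0.38],-1],
    [[0,0,0],[0,0.07,0.42],-1],
    [[0,0,0],[0,0.07,0.42],-1],
    [[0,0,0],[0,0.07,0.42],-1]
  ]
}}

```text
clock: 20.55
eef_pos: [481.9, 287.9, 91.9]
tcp_rot: [3.14, 0.004, -3.03]
contact_force: [-0.2, 0.3, 0.4]
opening: 0.002
grasp_force: 0.0
```

Emit:
{"method": "step_arm", "body": {
  "moves": [
    [[0,0,0],[-0.06,0,0],-1],
    [[0,0,0],[-0.12,0,0],-1],
    [[0,0,0],[-0.18,0,0],-1],
    [[0,0,0],[-0.24,0,0],-1],
    [[0,0,0],[-0.3,0,0],-1],
    [[0,0,0],[-0.35,0,0],-1],
    [[0,0,0],[-0.39,0,0],-1],
    [[0,0,0],[-0.39,0,0],-1]
  ]
}}

```text
clock: 21.35
eef_pos: [559.7, 296.9, 90.8]
tcp_rot: [3.141, 0.004, -3.029]
contact_force: [-0.5, 0.2, 1.0]
opening: 0.002
grasp_force: 0.0
```

Emit:
{"method": "step_arm", "body": {
  "moves": [
    [[0,0,0],[-0.015,0,0],-1],
    [[0,0,0],[-0.03,0,0],-1],
    [[0,0,0],[-0.04,0,0],-1],
    [[0,0,0],[-0.04,0,0],-1]
  ]
}}

```text
clock: 21.75
eef_pos: [566.6, 297.8, 91.1]
tcp_rot: [3.141, 0.003, -3.029]
contact_force: [-0.6, 0.3, 0.7]
opening: -0.002
grasp_force: 0.1
```

```bash
python3 -c "
from h import *
imaging.grab_frame('scene')
print([(np.round(d['xy'],1),round(d['conf'],2)) for d in imaging.mark_of('scene','lever_tip')])
for a in (-29,0,20,29):
  a=np.radians(a);print(proj('scene',R.from_euler('z',.11).apply([80*np.sin(a),0,67+80*np.cos(a)])+[555.8,293.5,0]))"
```

```text
[(array([320.1, 243.4]), 0.64)]
[[328.51 223.96]]
[[325.83 233.21]]
[[323.32 241.7 ]]
[[322.11 245.74]]
```

Lever tip has moved to about (320,243), near the on position. I'll push on in small steps until the stop is felt.

Emit:
{"method": "step_arm", "body": {
  "moves": [
    [[0,0,0],[-0.01,0,0],-1],
    [[0,0,0],[-0.02,0,0],-1],
    [[0,0,0],[-0.02,0,0],-1]
  ]
}}

```text
clock: 22.15
eef_pos: [570.7, 298.2, 91.0]
tcp_rot: [3.141, 0.003, -3.029]
contact_force: [-0.6, 0.4, 0.4]
opening: 0.002
grasp_force: 0.1
```

Emit:
{"method": "step_arm", "body": {
  "moves": [
    [[0,0,0],[-0.01,0,0],-1],
    [[0,0,0],[-0.02,0,0],-1],
    [[0,0,0],[-0.02,0,0],-1]
  ]
}}

```text
clock: 22.45
eef_pos: [572.1, 298.2, 90.8]
tcp_rot: [3.141, -0.002, -3.029]
contact_force: [-9.0, 0.6, 4.7]
opening: 0.001
grasp_force: 5.0
```

The end stop is felt. One more small push, then I'll back away and up.

Emit:
{"method": "step_arm", "body": {
  "moves": [
    [[0,0,0],[-0.006,0,0],-1],
    [[0,0,0],[-0.006,0,0],-1]
  ]
}}

```text
clock: 22.65
eef_pos: [572.1, 298.2, 90.7]
tcp_rot: [-3.141, -0.004, -3.029]
contact_force: [-14.2, -0.2, 7.6]
opening: -0.002
grasp_force: 7.0
```

Emit:
{"method": "step_arm", "body": {
  "moves": [
    [[0,0,0],[0.1,0,0],-1],
    [[0,0,0],[0.3,0,0],-1],
    [[0,0,0],[0.45,0,-0.2],-1],
    [[0,0,0],[0.5,0,-0.4],-1],
    [[0,0,0],[0.5,0,-0.6],-1],
    [[0,0,0],[0.5,0,-0.7],-1],
    [[0,0,0],[0.5,0,-0.7],-1]
  ]
}}

```text
clock: 23.35
eef_pos: [478.0, 288.6, 234.7]
tcp_rot: [3.138, 0.01, -3.029]
contact_force: [-1.0, 0.4, -1.0]
opening: 0.0
grasp_force: 0.0
```

```bash
python3 chk.py; python3 -c "
from h import *
a=np.radians(29);L=R.from_euler('z',.11).apply([80*np.sin(a),0,67+80*np.cos(a)])+[555.8,293.5,0]
for c in('scene','top'):
  imaging.grab_frame(c);print(proj(c,L),[(np.round(d['xy'],1),round(d['conf'],2)) for d in imaging.mark_of(c,'lever_tip')])
s=telemetry.sense();print(s['clock'],s['contact_force'],s['eef_pos'])"
```

```text
top meter_head [327.7  156.62] [array([329.6, 156.8])]
top meter_foot [329.37 201.39] [array([329.4, 199.7])]
scene meter_head [152.3  180.46] [array([150.2, 179.3])]
scene meter_foot [173.39 158.52] [array([172.7, 160.4])]
[[322.11 245.74]] [(array([321.1, 244.5]), 0.54)]
[[156.69 160.71]] [(array([154.5, 162.6]), 0.43)]
23.85 [0.35 0.12 0.13] [475.67 287.23 230.06]
```

The meter is still in place, the lever is at its on position, and the arm is free.

```bash
python3 -c "
from rig import r
print(r.sign_off())"
```

```text
the job is handed in; nothing more can be done
None
```

The job is handed in at about 24 s: the meter lies on the rest with its foot against the lip, within 2–3 mm of centre in the camera views; the lever was then pushed to its on stop, and one shut-finger touch on the bare mat, made to find the true tip height, peaked at about 52 N.

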